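Slide back the perm caddy's upper tray past its spring catch

ROBOT

A 6-joint arm with a two-finger parallel gripper is mounted at the origin on the work surface. World frame = base frame: x ahead of the robot, y to its left, z up, the work surface at z = 0. Lengths are in m, angles in rad, forces in N, time in s.
With the tool pointing down it reaches from about 0.4 to 0.925 m from the base axis. Payload 12.5 kg.
Tool frame: the origin (TCP) lies midway between the tips of the shut fingers; the grasp point (between the pads) lies 19 mm behind it; z points along the fingers, y is the line along which they close (so a half turn about z gives the same grasp; the last joint's range is limited). The gripper opens to 95 mm and grips with 3 to 60 N. Pads are 20 mm wide; open, the fingers measure 119 mm over their backs; the gripper's body (75 mm by 180 mm) begins 59 mm behind the grasp point.
Start: joints at [1.23, 0.491, 1.559, -0, 1.092, -0.106], TCP at [0.145, 0.608, 0.215] pointing down, gripper open.
Joint ranges: [-3.1, 3.1], [-0.84, 2.19], [0.05, 2.79], [-1.13, 4.28], [0.06, 2.93], [-2.69, 2.69]. Speed limits (rad/s): [2.22, 2.22, 2.79, 3.14, 3.14, 3.14].

INTERFACE

Orientations are given as a unit quaternion [x, y, z, w].
In Python, from workcell import arm gives the robot as it stands. Calls block until the motion is done:
- arm.goto(position, orientation): joint-space move of the TCP to a pose.
- arm.servo_line(position, frame=None, speed=0.15): straight line of the TCP; frame=None keeps the orientation; speed is the mean speed in m/s.
- arm.goto_joints(angles): joint-space move.
- arm.gripper_open() and arm.clamp(strength=None): open the fingers fully, or close them until they stop; strength is the grip in N (None keeps the last).
- arm.sleep(seconds).
- arm.inverse_kinematics(position, orientation): joint angles nearest the present ones, or None.
- arm.state(): the state.
- arm.read_camera(name): name is "side" or "top"; returns the picture (400x640x3 uint8, red, green, blue); there is no depth.
- arm.camera_model(name): a dict with "vfov" (degrees; the focal length in pixels is half the picture's height over the tangent of half this angle, whatever the lens; pixels are square), "cx", "cy" (the principal point, pixels), "dist_coeffs" ([k1, k2, p1, p2, k3] as OpenCV has them; the pictures are not rectified), "position" and "orientation" of the camera in the world. Camera axes: x right, y down, z forward; pixel columns grow to the right and rows downward; lengths in m; the calibration is good to about 2 mm. A picture is of the moment at which its call begins. camera_model takes no time and is no camera call.
A pose or a line that the arm cannot do raises arm.MotionError and nothing moves.
- arm.sign_off(): hands the job in; it is judged then, once.
The state is a dict: "t": time; "joints": joint angles; "qvel": joint speeds; "joint_efforts": joint torques, N m; "tool_pos": TCP position; "ee_rot": TCP orientation; "ft_force": force on the tool from outside, world axes, zero at the start; "moment": the same for the moment, N m; "opening": finger opening in m; "grip_force": force on a finger pad.
Only numpy, scipy, OpenCV 4.12 (cv2) and the standard library are available. Lean on these libraries where they do the work, as an engineer would, in place of code of your own. Each camera call takes 0.05 s, during which the arm holds its last target. There are 200 camera calls.

TASK

The perm rods lie under the sliding upper tray of the black two-tier caddy. With a fingertip hold the red spring catch at the caddy's side down and, while it is down, push the tray back by its yellow finger plate, all the way until the catch springs up into the rear notch and locks the tray there. Only press and push: do not grip or force the tray, do not pick anything up, and leave the bowl and paper pack in the tray and everything on the counter as they stand.

Things in the scene. Friction and masses are not known exactly. Their poses are not given: they have to be found in the camera images.
- caddy: Two-tier perm caddy, fixed on the counter. Lower bin black, open, 330 mm long (x) x 210 wide (y) x 75 high, aluminium rails on its long rims up to 77 mm, rods inside. Origin: centre of the bin's underside, on the counter. x is the way the tray slides back (roughly away from the robot), y left, z up. The catch is on its right-hand (-y) long side.
- tray: White upper tray, captive on the rails: it slides along the caddy's x only and cannot be lifted. 180 mm long x 204 wide, walls 32 mm high (tops 112 mm above the counter). Origin: centre of its floor's upper face, 80 mm above the counter; axes as the caddy's. A runner flange on its -y side, 77 to 83 mm up, reaches 117 mm from the caddy's middle plane and has two notches.
- finger_plate (a point): Centre of the near (-x) face, the one to push, of the tray's yellow upright finger plate: 40 mm wide (y), 22 high (78 to 100 mm above the counter), 4 thick, 117 to 157 mm out from the caddy's middle plane. Axes as the caddy's. At the start it is in line with the red paddle, 29 to 33 mm farther along x than its centre: a fingertip on the paddle moves straight along x against it.
- tray_slide (a joint): How far the tray has slid back, m: 0 front stop, 0.142 the hard rear stop. With the catch up the tray is blocked at 0.005. The nose springs up in the rear notch once it is past 0.129 and locks it with some 13 mm of play (0.129 to 0.142). The tray takes 2 to 6 N to push, does not coast and stays where it is left.
- catch: Spring catch: flat red ribbed paddle 50 mm (x) x 36 (y), which goes straight down, with a steel nose at its inner far corner that stands in a notch of the flange. Origin: centre of the paddle's upper face, 76 mm above the counter when up; axes as the caddy's. Below it is a steel guide block, top 58 mm up, 46 mm out from the bin; beside the bin the way along x over the block is free.
- plunger (a joint): How far the catch is down, m: 0 up, 0.010 fully down. Spring 3.5 N at the top, 7 N at the bottom. The tray is free when this is over 0.006. Once the tray has slid 8 mm the flange keeps the nose down (reading about 0.006) and the paddle need not be held; it returns to 0 when the nose springs up in a notch.
- tint_bowl: Dark brown tint bowl standing loose in the upper tray, left of the tray's divider: rim 112 mm across, 50 mm high. Origin: centre of its underside. Rides along with the tray.
- paper_pack: White and green pack of end papers, 85 x 45 x 22 mm, lying loose in the upper tray's right-hand compartment. Origin: centre of its underside. Rides along with the tray.
- spray_bottle: White trigger spray bottle, 74 mm across, 201 mm high, standing on the counter to the right of the caddy. Origin: centre of its underside.
- wave_lotion: Orange lotion bottle, 52 mm across, 150 mm high, standing on the counter to the right of the caddy. Origin: centre of its underside.
- tissue_box: Yellow and green tissue box, 115 x 200 x 90 mm, on the counter. Origin: centre of its underside.
- tail_comb: Cream tail comb, 217 mm long, 5 mm high, lying on the counter. Origin: on its underside where the comb passes into its tail.
- clip_jar: Amber jar with a steel lid, 78 mm across, 84 mm high, on the counter. Origin: centre of its underside.
- sponge_block: Dark grey sponge block, 100 x 65 x 45 mm, on the counter. Origin: centre of its underside.
Not all that is in view belongs to the job. Of the things like the tint_bowl, leave any that is purple; of the rest the smaller one is meant. Of the things that look like the paper_pack, the smaller one is meant.

How it is judged:
On the way:
1. a finger holds the catch down, the nose clear of the flange, while the tray is still at the front (value of joint plunger above 0.006 m and value of joint tray_slide below 0.007 m and contact force between the fingers and catch above 1 N), for 0.1 s.
At the end, for the whole second after the job is handed in: The tray is at the back (slid more than 127.5 mm of its 142 mm) and at rest, the catch has sprung up to within 2 mm of its full height, in the rear notch, and the bowl and the paper pack still stand in the tray (value of joint tray_slide above 0.1275 m and value of joint plunger below 0.002 m and velocity of joint tray_slide between -0.005 and 0.005 m/s and z of each of tint_bowl, paper_pack in the frame of tray below 0.01 m); the robot touches nothing.
It fails at once if something on the counter is knocked over, carried or moved by more than 30 mm (distance of any of spray_bottle, wave_lotion, tissue_box, tail_comb, clip_jar, sponge_block from where it was at the start of the episode above 0.03 m or angle between any of spray_bottle, wave_lotion, tissue_box, tail_comb, clip_jar, sponge_block's own z axis and vertical above 0.4 rad).
It fails at once if the bowl or the paper pack is lifted in or out of the tray (15 mm) or tipped (z of any of tint_bowl, paper_pack in the frame of tray above 0.015 m or z of any of tint_bowl, paper_pack in the frame of tray below -0.015 m or angle between any of tint_bowl, paper_pack's own z axis and vertical above 0.4 rad).
It fails at once if the tray is gripped between the fingers or rammed (more than 38 N between fingers and tray) (contact force between the fingers and tray above 38 N).
It also fails if it takes over 37 s, if anything falls off the work surface, if the arm or the gripper's body presses on something with over 40 N, if the wrist force passes 120 N, or if a joint passes its speed limit or range.

## Working session

There is one attempt and no reset: what is moved stays moved. The work goes in short steps, each a Python script; the robot and the scene stay as the last script left them, time stands still between calls to the robot, and variables do not carry over. Pictures are saved under pics/ and viewed, at most 10 in all, crops included, and the job is handed in when it is done.

```bash
mkdir -p pics; ls
python3 - <<'E'
from workcell import arm
import cv2
for n in("side","top"):
    im=arm.read_camera(n); cv2.imwrite(f"pics/{n}0.png",im[:,:,::-1]); print(n,arm.camera_model(n))
print(arm.state())
E
```

```text
pics
side {'vfov': 54.707649701388945, 'cx': 318.72283624575397, 'cy': 194.0537086752863, 'dist_coeffs': array([-0.02822304,  0.        ,  0.        ,  0.        ,  0.        ]), 'position': array([ 0.10535561, -1.06849471,  0.83565248]), 'orientation': array([ 0.86572021, -0.17439935,  0.08231421, -0.461885  ])}
top {'vfov': 52.81419196703137, 'cx': 319.11434569034753, 'cy': 204.12405623630494, 'dist_coeffs': array([-0.02547477,  0.        ,  0.        ,  0.        ,  0.        ]), 'position': array([ 0.41201003, -0.03757537,  1.3551341 ]), 'orientation': array([-0.70458167,  0.70782921, -0.03184429,  0.03909508])}
{'t': 0.1, 'joints': array([ 1.23038512e+00,  4.91450199e-01,  1.55938524e+00,  8.48635510e-06,
        1.09172669e+00, -1.05613044e-01]), 'qvel': array([ 5.31179923e-05, -1.99089665e-03,  1.54567247e-04,  8.25592069e-04,
        7.82692065e-04, -4.61581577e-04]), 'joint_efforts': array([ 2.18659952e-03, -6.13616395e+01, -2.58605701e+01,  6.93944888e-02,
        4.70037991e-02, -6.31475791e-05]), 'tool_pos': array([0.1453138 , 0.60764519, 0.21415181]), 'ee_rot': array([ 1.17131520e-01,  9.93116293e-01, -4.71904394e-04, -1.10880656e-04]), 'ft_force': array([ 0.05390776, -0.18172177, -0.05883295]), 'moment': array([-0.00692115, -0.03236062,  0.04058798]), 'grip_force': 0.0, 'opening': 0.09506453747025977}
```

View pics/side0.png

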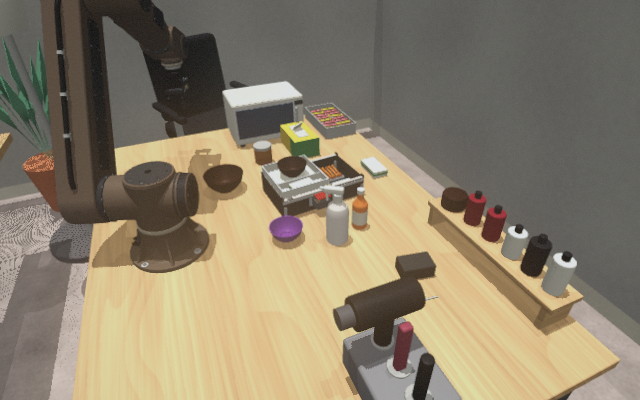

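View pics/top0.png

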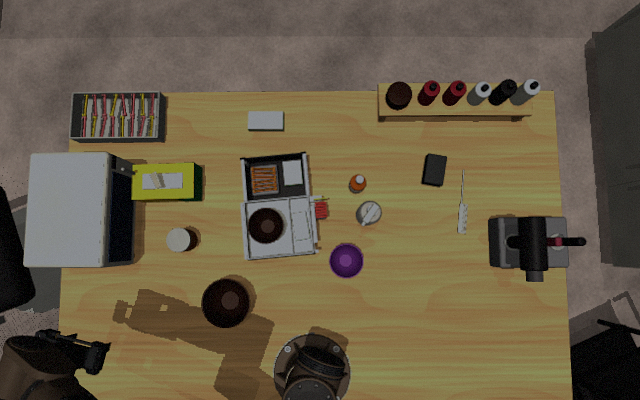

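The side view shows the caddy at (310,185) with the red catch at (320,197). The spray bottle (338,220) and lotion (360,210) are just to its right. In the top view the tray is at (279,227), the red catch at (321,209), the spray bottle at (369,212) and the lotion at (358,183).

Candidates, top view:
- **Bowls:** dark brown in the tray (266,225), larger brown (226,302), purple (347,260), and one on the shelf (399,95).
- **Packs:** one in the tray (300,222) and a larger one on the counter (266,121).

The bowl and pack in the tray are the ones meant: they are the smaller ones and they stand in the tray. I'll confirm this in a crop.

```bash
cat > h.py <<'E'
import numpy as np, cv2
from scipy.spatial.transform import Rotation as R
from workcell import arm
def K(c):
    f=200/np.tan(np.radians(c["vfov"]/2)); return np.array([[f,0,c["cx"]],[0,f,c["cy"]],[0,0,1]])
def ray(n,uv):
    c=arm.camera_model(n); p=cv2.undistortPoints(np.array(uv,float).reshape(-1,1,2),K(c),c["dist_coeffs"])[:,0]
    return c["position"],R.from_quat(c["orientation"]).apply(np.c_[p,np.ones(len(p))])
def onplane(n,uv,z):
    o,d=ray(n,uv); return o+d*((z-o[2])/d[:,2])[:,None]
def proj(n,P):
    c=arm.camera_model(n); r=R.from_quat(c["orientation"]).inv()
    return cv2.projectPoints(np.array(P,float).reshape(-1,3),r.as_rotvec(),-r.apply(c["position"]),K(c),c["dist_coeffs"])[0][:,0]
E
python3 - <<'E'
import cv2,numpy as np
a=cv2.imread("pics/top0.png")[140:275,225:395]; b=cv2.imread("pics/side0.png")[145:255,250:385]
a=cv2.resize(a,(620,492),interpolation=cv2.INTER_CUBIC); cv2.imwrite("pics/c1.png",cv2.convertScaleAbs(a,alpha=1.6))
cv2.imwrite("pics/c2.png",cv2.resize(b,(675,550),interpolation=cv2.INTER_CUBIC))
E
```

```text
(no output)
```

View pics/c1.png

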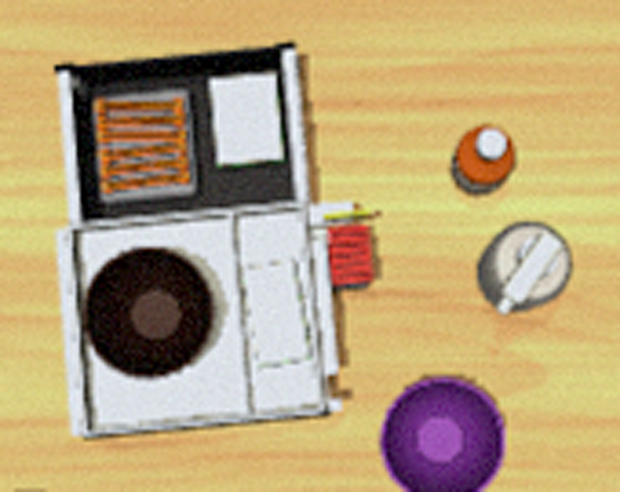

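View pics/c2.png

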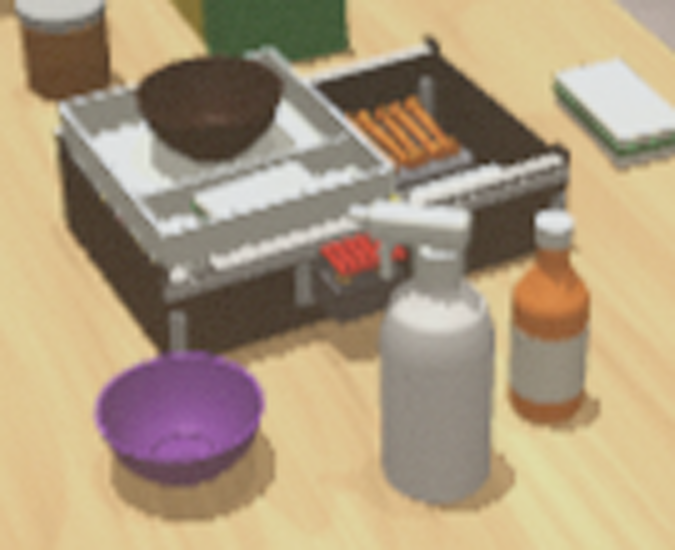

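The crops confirm it. The dark brown bowl (crop 150,312) and the pack (crop 278,315) stand in the tray. The red paddle is at crop (350,255), with the yellow plate just beyond it at (350,214). Next I'll measure the paddle, the yaw and the clearances.

Run:
```python
from h import *
t=cv2.imread("pics/top0.png"); hsv=cv2.cvtColor(t,cv2.COLOR_BGR2HSV)
def mask(lo,hi,box):
    m=cv2.inRange(hsv,lo,hi); z=np.zeros_like(m); x0,y0,x1,y1=box; z[y0:y1,x0:x1]=m[y0:y1,x0:x1]; return z
red=mask((0,150,70),(8,255,255),(310,195,335,225))|mask((172,150,70),(180,255,255),(310,195,335,225))
P=np.argwhere(red)[:,::-1]; print("red n",len(P),P.mean(0),P.min(0),P.max(0))
W=onplane("top",P,.076); print("red c",W.mean(0)); r=cv2.minAreaRect((W[:,:2]*1000).astype(np.float32)); print(r)
yel=mask((24,150,60),(36,255,255),(308,190,335,205)); P=np.argwhere(yel)[:,::-1]; print("yel",len(P),P.tolist())
if len(P): print(onplane("top",P,.1).mean(0))
# tray/rails: hand-picked crop corners -> full
s=lambda u,v:(225+u*170/620,140+v*135/492)
rail=onplane("top",[s(72,70),s(84,220),s(283,50),s(298,205)],.077); print("rails",rail)
tr=onplane("top",[s(60,232),s(77,435),s(333,415),s(310,205)],.112); print("tray",tr)
for n,uv,z in(("lot",s(491,143),.15),("spray",s(523,262),.19)): print(n,onplane("top",[uv],z))
si=onplane("side",[(250+437/5,145+470/5),(250+550/5,145+400/5)],0); print("side front bases",si)
```

```text
red n 176 [320.64204545 209.47727273] [315 202] [327 217]
red c [ 0.5236993  -0.02950376  0.076     ]
((523.6644897460938, -30.617006301879883), (38.19999694824219, 48.044715881347656), 89.82511138916016)
yel 9 [[322, 198], [323, 198], [324, 198], [325, 198], [314, 199], [315, 199], [316, 199], [317, 199], [322, 199]]
[ 0.55598448 -0.02709879  0.1       ]
rails [[0.68807775 0.21537167 0.077     ]
 [0.55401578 0.20278389 0.077     ]
 [0.70481868 0.02802363 0.077     ]
 [0.5662619  0.01484142 0.077     ]]
tray [[ 0.53992763  0.21661199  0.112     ]
 [ 0.36796645  0.19973189  0.112     ]
 [ 0.38400383 -0.01583484  0.112     ]
 [ 0.56198305  0.00317177  0.112     ]]
lot [[ 0.60841437 -0.14828221  0.15      ]]
spray [[ 0.50601229 -0.16867119  0.19      ]]
side front bases [[ 5.15007409e-01 -1.86918474e-01  1.11022302e-16]
 [ 6.16788549e-01 -1.51039149e-01  1.11022302e-16]]
```

Checks: the paddle measures 38 × 48 mm, and its centre is at (0.524, -0.030), 135 mm from the caddy's middle plane. The plate is 32 mm ahead of it, and the yaw is about 5.5°. All of these match the given sizes. The gripper's long axis will go along caddy x, which stays clear of the bottles. I'll lift high over the microwave first.

```bash
cat >> h.py <<'E'
YAW=0.097; U=np.array([np.cos(YAW),np.sin(YAW),0]); C=np.array([.5237,-.0300,0])
def q(k): a=(np.pi/2+YAW+k*np.pi)/2; return [np.cos(a),np.sin(a),0,0]
E
python3 - <<'E'
from h import *
for k in(0,1): print(k,[np.round(j,2) if (j:=arm.inverse_kinematics(p,q(k))) is not None else None for p in(C+[0,0,.15],C+U*.16+[0,0,.068])])
ks=[k for k in(0,1) if all(arm.inverse_kinematics(C+U*d+[0,0,z],q(k)) is not None for d,z in((0,.45),(0,.15),(.16,.068)))]
k=min(ks,key=lambda k:abs(arm.inverse_kinematics(C+[0,0,.15],q(k))[5])); print("use",k)
p=arm.state()["tool_pos"]; arm.servo_line([.125,.52,.45],speed=.2)
arm.goto(C+[0,0,.40],q(k)); arm.clamp(5)
arm.servo_line(C+[0,0,.10],speed=.2)
s=arm.state(); print(s["t"],s["tool_pos"],s["ft_force"],s["opening"])
for n in("top","side"): cv2.imwrite(f"pics/{n}1.png",arm.read_camera(n)[:,:,::-1])
a=cv2.imread("pics/top1.png")[140:275,225:395]; b=cv2.imread("pics/side1.png")[115:225,250:385]
cv2.imwrite("pics/c3.png",np.hstack([cv2.resize(a,(400,318)),cv2.resize(b,(390,318))]))
E
```

```text
0 [array([-0.18,  0.43,  1.88, -0.  ,  0.83, -0.28]), array([-0.12,  0.73,  1.53, -0.  ,  0.88, -0.21])]
1 [None, None]
use 0
7.0833 [ 0.52403839 -0.03005091  0.10071065] [-0.07072639 -0.07865168  0.00787765] 0.0005467593713444556
```

View pics/c3.png

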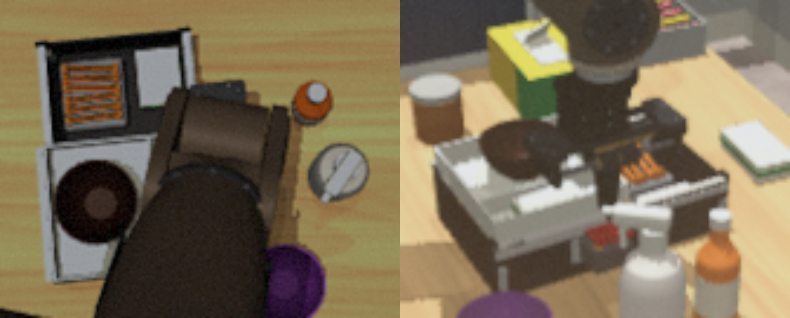

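The closed fingers are right above the red paddle (side crop 605,215), and the body is aligned with the caddy and clear of the bottles. Now I'll press while watching the force.

Run:
```python
from h import *
f0=arm.state()["ft_force"]
for z in(.08,.076,.074,.072,.070,.068,.067,.066,.065):
    arm.servo_line(C+[0,0,z],speed=.03); s=arm.state(); f=s["ft_force"]-f0
    print(z,round(s["t"],2),s["tool_pos"].round(4),f.round(2))
    if f[2]>8: break
arm.sleep(.3); print(arm.state()["ft_force"]-f0)
```

```text
0.08 8.0 [ 0.5238 -0.03    0.08  ] [ 0.48 -0.76  0.6 ]
0.076 8.28 [ 0.524  -0.0301  0.0761] [ 1.54 -1.17  2.96]
0.074 8.53 [ 0.524  -0.0301  0.0741] [ 1.64 -0.37  3.81]
0.072 8.78 [ 0.524 -0.03   0.072] [ 2.53 -0.51  3.57]
0.07 9.03 [ 0.524  -0.03    0.0701] [ 2.99 -1.52  4.86]
0.068 9.28 [ 0.524  -0.03    0.0682] [ 2.52 -0.01  5.75]
0.067 9.53 [ 0.524  -0.03    0.0672] [ 2.85 -0.45  6.89]
0.066 9.78 [ 0.524  -0.03    0.0663] [ 2.3  -0.97  6.8 ]
0.065 10.03 [ 0.524  -0.0301  0.0662] [-1.62 -0.67 18.92]
[-0.66552061 -0.79282582 19.2496754 ]
```

The force curve matches the spring (3.5 to 7 N) and the stop is at 66 mm, so the catch is fully down. I'll back off slightly and push along x, checking the force.

Run:
```python
from h import *
arm.servo_line(C+[0,0,.0668],speed=.03); arm.sleep(.2)
for d in(.01,.016,.020,.024,.03,.04,.06,.09,.12,.14,.148,.152,.155):
    arm.servo_line(C+U*d+[0,0,.0668],speed=.04); s=arm.state(); f=s["ft_force"]
    print(d,round(s["t"],2),s["tool_pos"].round(4),f.round(2))
    if abs(f[0])>18: print("stop"); break
for n in("top","side"): cv2.imwrite(f"pics/{n}2.png",arm.read_camera(n)[:,:,::-1])
a=cv2.imread("pics/top2.png")[120:275,225:395]; b=cv2.imread("pics/side2.png")[115:225,250:385]
cv2.imwrite("pics/c4.png",np.hstack([cv2.resize(a,(400,365)),cv2.resize(b,(400,365))]))
```

```text
0.01 11.18 [ 0.5329 -0.0288  0.0667] [-1.93  1.6   6.87]
0.016 11.48 [ 0.5387 -0.0282  0.0667] [-1.04  0.61  7.42]
0.02 11.73 [ 0.5426 -0.0278  0.0666] [-1.14  0.58  5.87]
0.024 11.98 [ 0.5463 -0.0274  0.0666] [-2.61  0.49  6.62]
0.03 12.28 [ 0.5522 -0.0268  0.0665] [-3.68  0.82  6.55]
0.04 12.68 [ 0.5625 -0.0259  0.0663] [-3.62  2.11 -0.05]
0.06 13.33 [ 0.5831 -0.0242  0.0666] [-1.97  0.54 -1.5 ]
0.09 14.23 [ 0.6134 -0.0214  0.0669] [-3.71  0.25 -1.23]
0.12 15.13 [ 0.6434 -0.0184  0.067 ] [-1.54 -1.98 -1.46]
0.14 15.78 [ 0.6634 -0.0163  0.067 ] [-0.31 -0.77  0.17]
0.148 16.13 [ 0.6713 -0.0155  0.0669] [-0.48  0.66 -0.36]
0.152 16.38 [ 0.6753 -0.0152  0.0668] [0.51 0.13 0.08]
0.155 16.63 [ 0.6782 -0.0149  0.0668] [ 0.29 -0.07 -0.58]
```

View pics/c4.png

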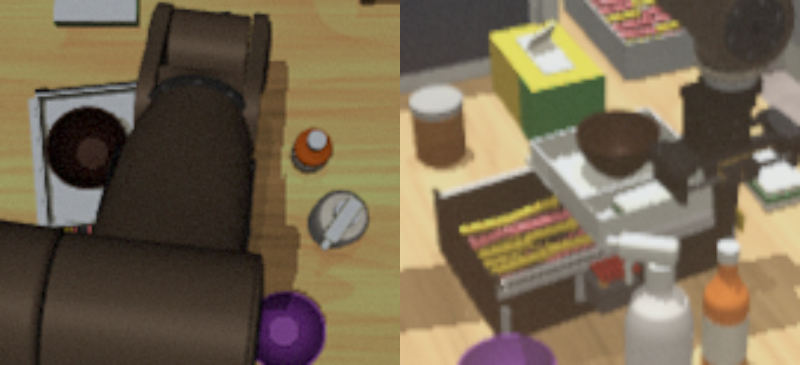

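The tray is near the back and the bowl and pack are still in it, but the x force reads about 0. I'll push on gently until there is clear contact with the rear stop, then back off and measure.

Run:
```python
from h import *
for d in(.157,.159,.161,.163):
    arm.servo_line(C+U*d+[0,0,.0668],speed=.02); s=arm.state(); f=s["ft_force"]
    print(d,round(s["t"],2),s["tool_pos"].round(4),f.round(2))
    if f[0]<-9: print("stop"); break
arm.servo_line(C+U*.125+[0,0,.0668],speed=.12)
arm.servo_line(C+U*.11+[0,0,.30],speed=.2)
arm.goto([.33,.05,.36],q(0))
print(arm.state()["t"])
for n in("top","side"): cv2.imwrite(f"pics/{n}3.png",arm.read_camera(n)[:,:,::-1])
a=cv2.imread("pics/top3.png")[120:275,225:395]; b=cv2.imread("pics/side3.png")[115:225,250:385]
cv2.imwrite("pics/c5.png",np.hstack([cv2.resize(a,(400,365)),cv2.resize(b,(400,365))]))
t=cv2.imread("pics/top3.png"); h=cv2.cvtColor(t,cv2.COLOR_BGR2HSV)
for nm,lo,hi,z in(("yel",(24,150,60),(36,255,255),.1),("red",(0,150,70),(8,255,255),.076)):
    m=cv2.inRange(h,lo,hi); P=np.argwhere(m)[:,::-1]; P=P[(P[:,0]>308)&(P[:,0]<338)&(P[:,1]>140)&(P[:,1]<225)]
    if len(P): W=onplane("top",P,z); print(nm,len(P),W.mean(0),(W.mean(0)-C)@U)
```

```text
0.157 16.98 [ 0.6801 -0.0148  0.0668] [-1.05 -0.89  0.38]
0.159 17.23 [ 0.6821 -0.0146  0.0668] [-0.5   0.35  0.44]
0.161 17.48 [ 0.6842 -0.0144  0.0668] [ 0.18 -0.27 -0.08]
0.163 17.73 [ 0.6855 -0.0142  0.0667] [-4.56 -0.39  0.83]
20.725
yel 18 [ 0.69549212 -0.01517556  0.1       ] 0.1724202709505503
red 170 [ 0.52426749 -0.02927854  0.076     ] 0.0006346899707865643
```

View pics/c5.png

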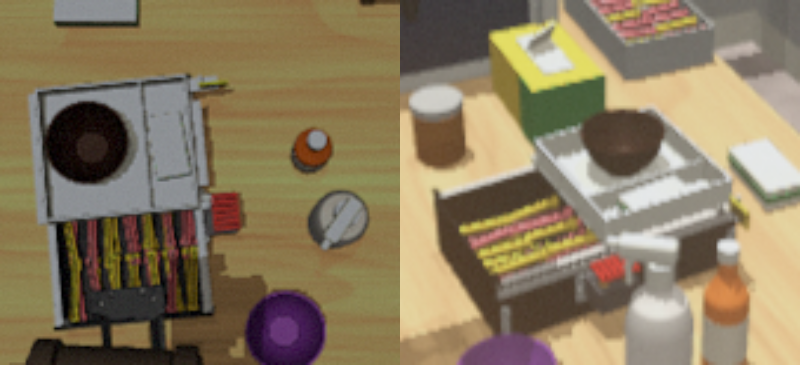

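The plate moved 140 mm, past the 129 mm latch point, and the bowl and pack are still in place. One check on the catch height: I'll compare the red patch in the side view with the start, then hand in.

Run:
```python
from h import *
c=[]
for f in("side0","side2","side3"):
    h=cv2.cvtColor(cv2.imread(f"pics/{f}.png"),cv2.COLOR_BGR2HSV); m=cv2.inRange(h,(0,150,60),(6,255,255))|cv2.inRange(h,(174,150,60),(180,255,255))
    P=np.argwhere(m)[:,::-1]; P=P[(abs(P[:,0]-320)<18)&(abs(P[:,1]-197)<15)]; c.append(P.mean(0)); print(f,len(P),P.mean(0),P.min(0),P.max(0))
print("expected px shift for 6 mm:",np.diff(proj("side",[C+[0,0,.076],C+[0,0,.070]]),axis=0))
if c[2][1]-c[0][1]<1: arm.sign_off(); print("signed off",arm.state()["t"])
```

```text
side0 59 [320.44067797 195.69491525] [314 192] [330 199]
side2 50 [320.44 195.66] [315 193] [330 199]
side3 57 [320.64912281 195.70175439] [315 192] [330 199]
expected px shift for 6 mm: [[0.02555821 1.41498953]]
the job is handed in; nothing more can be done
the job is handed in; nothing more can be done
```

The job is handed in: the tray has slid back about 140 mm, the catch is back at its starting height (so it has sprung up into the rear notch), the bowl and paper pack are still in the tray, and the arm is clear.

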